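Count three thumb nuts into the hardware box

TASK

Make up the hardware for one flask: raise the lid of the grey box upright by its bar handle, set exactly three of the five thumb nuts (the round knurled ones with a neck) side by side on the floor of the box, each standing on its flange with the neck up, and then shut the lid fully. Leave the other two thumb nuts and the two hexagon nuts where they stand on the mat, and do not disturb the tape roll, the bowl or the torch.

Things in the scene. Friction and masses are not known exactly. Their poses are not given: they have to be found in the camera images.
- thumb_nut_1: steel thumb nut, loose: round knurled flange 32 mm across and 12 mm high at the bottom, on it a 16 mm round neck up to 26 mm, blind hole in the top; about 40 g. Origin at the centre of the underside, z up through the neck. Starts standing on the bench mat
- thumb_nut_2: steel thumb nut, loose: round knurled flange 32 mm across and 12 mm high at the bottom, on it a 16 mm round neck up to 26 mm, blind hole in the top; about 40 g. Origin at the centre of the underside, z up through the neck. Starts standing on the bench mat
- thumb_nut_3: steel thumb nut, loose: round knurled flange 32 mm across and 12 mm high at the bottom, on it a 16 mm round neck up to 26 mm, blind hole in the top; about 40 g. Origin at the centre of the underside, z up through the neck. Starts standing on the bench mat
- thumb_nut_4: steel thumb nut, loose: round knurled flange 32 mm across and 12 mm high at the bottom, on it a 16 mm round neck up to 26 mm, blind hole in the top; about 40 g. Origin at the centre of the underside, z up through the neck. Starts standing on the bench mat
- thumb_nut_5: steel thumb nut, loose: round knurled flange 32 mm across and 12 mm high at the bottom, on it a 16 mm round neck up to 26 mm, blind hole in the top; about 40 g. Origin at the centre of the underside, z up through the neck. Starts standing on the bench mat
- hex_nut_1: plain steel hexagon nut, loose, 24 mm across flats, 11 mm high, flat top, no neck; origin at the centre of the underside. Stands on the mat among the thumb nuts; not wanted, leave it
- hex_nut_2: plain steel hexagon nut, loose, 24 mm across flats, 11 mm high, flat top, no neck; origin at the centre of the underside. Stands on the mat among the thumb nuts; not wanted, leave it
- hardware_box: grey plastic hardware box fixed to the bench, 120 (x) x 160 (y) x 40 mm, walls and floor 5 mm thick, inner space 110 x 150 mm and 35 mm deep; origin at the centre of its underside, inner floor at z = 5 mm; x points to the hinge side (away from the robot), y to the left; it may be turned a little
- box_lid (a joint): hinge of the box's lid, rad: 0 shut, 1.75 fully open (stop). The lid, 6 mm thick, covers the whole box and is hinged on the +x rim, its front edge rising as it opens and the bar handle coming to lie behind it. The hinge is stiff: about 1.5 N at the handle moves the lid and it stays where it is left. It may start slightly ajar (up to 0.12)
- box_lid_hinge (a point): point on the lid's hinge axis at its middle, in the box's frame at x = +60, y = 0, z = 40.5 mm. It belongs to the lid and turns with it; the axis runs along its y, which stays parallel to the box's y
- box_lid_handle (a point): middle of the lid's handle: a round steel bar 11 mm thick and 80 mm long along y, on two 8 mm posts 34 mm either side of its middle, its axis 35 mm off the lid's outer face. In the lid's frame (origin at the hinge) it lies at x = -106, y = 0 (14 mm from the lid's free edge), z = +41 mm, so with the lid shut it is 81 mm above the bench and 46 mm in front (-x) of the box's centre
- bench_mat: dark rubber bench mat, fixed, 220 x 220 x 3 mm; origin at the centre of its underside. The seven nuts stand on it about 68 mm apart. To its right, between it and the box, stands a hand motor in a grey cradle (fixed, less than 150 mm high): pass well above it and above the raised lid, whose edge comes to 165 mm above the bench
- tape_roll: roll of masking tape lying flat, 66 mm across, 20 mm high; bystander, origin under its centre
- rubber_bowl: rubber mixing bowl, 68 mm across, 42 mm high; bystander, origin under its centre
- torch_lighter: small round spirit torch, 48 mm across, 70 mm high; bystander, origin under its centre

How it is judged:
By the outcome, as a careful person would: the job done as asked, in the order asked, and still so for the second after the job is handed in, with the robot touching nothing.
It also fails if it takes over 72 s, if anything falls off the work surface, if the arm or the gripper's body presses on something with over 40 N, if the wrist force passes 120 N, or if a joint passes its speed limit or range.

ROBOT

A 6-joint arm with a two-finger parallel gripper is mounted at the origin on a cart in front of the work surface, level with it; the furniture and walls round the work are solid. World frame = base frame: x ahead of the robot, y to its left, z up, the work surface at z = 0. Lengths are in m, angles in degrees, forces in N, time in s.
With the tool pointing down it reaches from about 0.275 to 0.825 m from the base axis. Payload 4.9 kg.
Tool frame: the origin (TCP) lies on the centre line of the jaws, within the pads' length; the fingertips stand 25 mm ahead of it and the grasp point (between the pads) lies 6 mm ahead of it (manip.tip_reach is the distance from the TCP to the fingertips, in m); z points along the fingers, y is the line along which they close (so a half turn about z gives the same grasp; the last joint's range is limited). The gripper opens to 85 mm and grips with 20 to 120 N. Pads are 22 mm wide; open, the fingers measure 114 mm over their backs; the gripper's body (76 mm by 85 mm) begins 54 mm behind the grasp point. The pads swing forward as they close: fully open they stand 13 mm farther back than shut.
Start: joints at [-73.522, 18.69, -11.035, 60.275, 0, 82.311], TCP at [0.225, -0.502, 0.256] pointing down, gripper open.
Joint ranges: [-152.03, 152.03], [-55.5, 102.48], [-74.3, 77.21], [-110.64, 120.58], [-84.22, 78.4], [-180, 180]. Speed limits (degrees/s): [147.25, 147.25, 180, 180, 180, 180].

INTERFACE

Orientations are given as [roll, pitch, yaw] about the fixed x, y, z axes, in that order (R = Rz(yaw) Ry(pitch) Rx(roll)).
In Python, from plant import manip gives the robot as it stands.
- The arm moves only by the tool carry_out, never from a script. Its argument "series" is one flat list of numbers, 7 for each row, row after row: the shift along the tool's x, y, z in m, then the turn, a rotation vector about the tool's x, y, z in degrees, then the opening, from -1 (shut) to 1 (fully open). In form: [tx, ty, tz, rx, ry, rz, claw, tx, ty, tz, rx, ry, rz, claw, ...]. A call has 1 to 5 rows; each row shifts and turns the commanded pose from where the row before left it, along the tool's axes as they then stand; what a row does not reach is not made up. A row lasts 1/12 s, in which the tool goes at most 41.7 mm and 7.16 degrees, less where a joint would pass 70% of its speed; a pose out of reach is approached as far as the arm can. A call is refused whole if a number of a shift passes 0.0417 or a number of a turn 7.16, either way. A call with a gripper value outside its range is refused whole. The fingers move at their own pace and stop on an object; "force" is the grip in N (left out, the last holds). Time passes only in rows, so rows that do not move let the fingers close. It gives the time, the measured TCP pose, the force, the opening and the grip force at its end, in the units of the state.
- manip.get_obs(): the state, without advancing time (a new reading comes with each control period).
- manip.grab_frame(name): name is "scene" or "top"; returns a dict with "color" (480x640x3 uint8, blue, green, red), "range_z" (480x640 float32, m along the optical axis (not along the pixel's ray), 0 where there is no reading), "K" (3x3 intrinsics, pixels), "rvec" (rotation vector, rad) and "tvec" (3), from world to camera coordinates, as OpenCV has them. Camera axes: x right, y down, z forward; pixel columns grow to the right and rows downward; lengths in m; the calibration is good to about 2 mm. A picture is of the moment at which its call begins.
- manip.finish_job(): hands the job in; it is judged then, once.
The state is a dict: "clock": time; "joint_positions": joint angles; "dq": joint speeds; "joint_torque": joint torques, N m; "tcp_pos": TCP position; "tool_rot": TCP orientation; "ft_force": force on the tool from outside, world axes, zero at the start; "moment": the same for the moment, N m; "width": opening from 0.0 (shut) to 1.0 (fully open); "finger_force": force on a finger pad.
Only numpy, scipy, OpenCV 4.12 (cv2) and the standard library are available. Lean on these libraries where they do the work, as an engineer would, in place of code of your own. Each camera call takes 0.05 s, during which the arm holds its last target. There are 200 camera calls.

## Working session

There is one attempt and no reset: what is moved stays moved. The work goes in short steps, Python scripts to look and compute and a tool call to move; the robot and the scene stay as the last step left them, time stands still between calls to the robot, and variables do not carry over. Pictures are saved under pics/ and viewed, at most 10 in all, crops included, and the job is handed in when it is done.

Besides the shell and the picture viewer there is one more tool, called by a JSON object that holds its "name" and its "arguments", one argument or row to a line. carry_out: Moves the arm, as the interface text tells. Its arguments: {"type":"object","properties":{"series":{"type":"array","items":{"type":"number"}},"force":{"type":"number"}},"required":["series"]}

```bash
mkdir -p pics; ls
python3 - <<'E'
from plant import manip
import cv2,numpy as np
print(manip.get_obs())
for n in("scene","top"):
    f=manip.grab_frame(n);cv2.imwrite(f"pics/{n}0.png",f["color"]);np.savez(f"{n}0.npz",**f)
    print(n,f["K"],f["rvec"],f["tvec"])
E
```

```text
pics
{'clock': 0.0, 'joint_positions': array([-7.35204959e+01,  1.87312429e+01, -1.10927882e+01,  6.02746602e+01,
        5.94653533e-04,  8.23098162e+01]), 'dq': array([ 0.16264396,  0.03845983,  0.00474882, -0.00722482, -0.00869127,
        0.07513528]), 'joint_torque': array([ 1.35827715e-03, -4.43396473e+01,  2.62444621e+01,  1.55039801e-02,
       -1.69528153e-04, -7.52388786e-06]), 'tcp_pos': array([ 0.22503968, -0.50125593,  0.25550551]), 'tool_rot': array([-1.79902276e+02, -1.37958039e-02,  2.41696756e+01]), 'ft_force': array([0.70834353, 0.29938223, 0.14254267]), 'moment': array([0.03662451, 0.00308999, 0.00201336]), 'finger_force': 0.0, 'width': 0.9993479243208724}
scene [[489.13670622   0.         316.87394611]
 [  0.         489.13670622 240.69917474]
 [  0.           0.           1.        ]] [ 0.78397202 -2.29588082  1.39521863] [0.46488416 0.20962981 1.06817322]
top [[510.38937093   0.         320.0245875 ]
 [  0.         510.38937093 243.02388092]
 [  0.           0.           1.        ]] [ 2.15818546 -2.14542691  0.151939  ] [0.06841148 0.5387452  1.21402601]
```

View pics/top0.png

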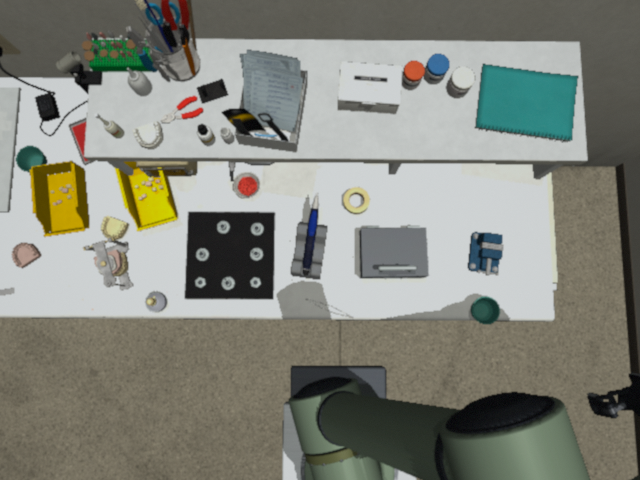

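View pics/scene0.png

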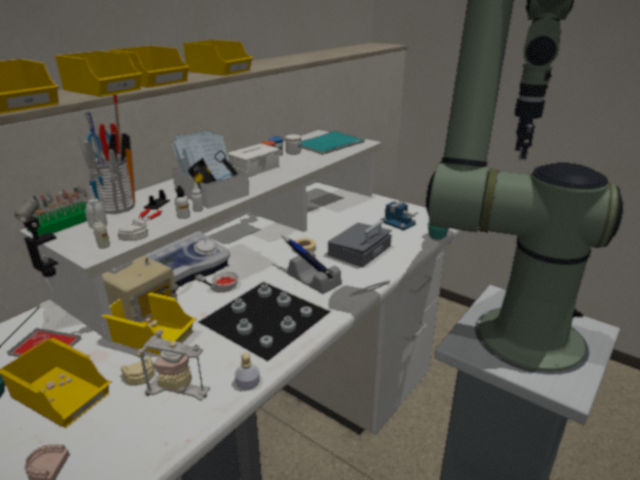

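The top view shows the mat at (230,255) with seven nuts, the motor cradle at (308,240), the box at (393,252) with its bar handle at (394,267), the tape at (356,200), the torch at (155,300) and a bowl at (485,310). A raised shelf runs along the back, above row 160.

```bash
cat > h.py <<'E'
import numpy as np,cv2
from plant import manip
def cam(f):
    R=cv2.Rodrigues(f["rvec"])[0];t=np.ravel(f["tvec"]);return R,t,f["K"]
def plane(f,uv,z):
    R,t,K=cam(f);uv=np.atleast_2d(uv).astype(float)
    d=(np.linalg.inv(K)@np.c_[uv,np.ones(len(uv))].T).T@R;c=-R.T@t
    return c+d*((z-c[2])/d[:,2])[:,None]
def cloud(f):
    R,t,K=cam(f);v,u=np.mgrid[:480,:640];Z=f["range_z"].astype(float)
    P=np.stack([(u-K[0,2])*Z/K[0,0],(v-K[1,2])*Z/K[1,1],Z],-1)
    P=(P-t)@R;P[Z<=0]=np.nan;return P
def proj(f,P): return cv2.projectPoints(np.atleast_2d(P).astype(float),f["rvec"],f["tvec"],f["K"],None)[0][:,0]
E
python3 - <<'E'
from h import *
f=dict(np.load("top0.npz"));P=cloud(f)
hsv=f["color"].max(2)
# mat and nuts
m=(hsv<60).astype(np.uint8);m[:, :180]=0;m[:,280:]=0;m[:205]=0;m[305:]=0
cs,_=cv2.findContours(m,cv2.RETR_EXTERNAL,cv2.CHAIN_APPROX_NONE);c=max(cs,key=cv2.contourArea)
r=cv2.minAreaRect(c);print("mat",r,plane(f,[r[0]],.003),plane(f,cv2.boxPoints(r),.003).round(3))
roi=np.zeros_like(m);cv2.fillPoly(roi,[cv2.convexHull(c)],1);roi=cv2.erode(roi,np.ones((5,5)))
n=((hsv>70)&(roi>0)).astype(np.uint8)
k,l,s,ce=cv2.connectedComponentsWithStats(n)
for i in range(1,k):
    if s[i,4]>15: print("nut",ce[i].round(1),s[i],plane(f,[ce[i]],.014).round(4),"zmax",np.nanmax(P[...,2][l==i]).round(3))
z=P[...,2]
for n,(u0,u1,v0,v1) in dict(box=(355,435,220,285),cradle=(285,335,185,285),tape=(338,375,185,218),torch=(140,170,285,318)).items():
    q=P[v0:v1,u0:u1].reshape(-1,3);q=q[q[:,2]>.012];print(n,np.nanmin(q,0).round(3),np.nanmax(q,0).round(3))
# box lid
b=((z>.03)&(z<.07)).astype(np.uint8);b[:, :350]=0;b[:,440:]=0;b[:218]=0;b[290:]=0
cs,_=cv2.findContours(b,cv2.RETR_EXTERNAL,cv2.CHAIN_APPROX_NONE);c=max(cs,key=cv2.contourArea);r=cv2.minAreaRect(c)
print("box",r,plane(f,cv2.boxPoints(r),.046).round(4))
hb=((z>.065)&(z<.12)).astype(np.uint8);hb[:, :360]=0;hb[:,430:]=0;hb[:218]=0;hb[285:]=0
ys,xs=np.nonzero(hb);print(len(xs),P[hb>0].mean(0),P[hb>0].min(0),P[hb>0].max(0));print(cv2.minAreaRect(np.c_[xs,ys].astype(np.float32)))
for v in range(226,282,5): print(v,z[v,[368,375,394,420]].round(3),P[v,394].round(3))
sh=P[100:175:3,300];print(np.c_[sh].round(3))
a=cv2.resize(f["color"][190:310,180:440],None,fx=3,fy=3,interpolation=cv2.INTER_CUBIC);cv2.imwrite("pics/crop.png",a)
E
```

```text
mat ((229.5, 255.0), (84.0, 87.0), 90.0) [[0.51129431 0.29838482 0.003     ]] [[0.618 0.412 0.003]
 [0.619 0.191 0.003]
 [0.407 0.187 0.003]
 [0.406 0.403 0.003]]
nut [222.9 226.7] [217 220  13  14 149] [[0.5813 0.3151 0.014 ]] zmax 0.033
nut [256.7 228.6] [250 222  14  14 149] [[0.577  0.2303 0.014 ]] zmax 0.035
nut [256.2 253.6] [250 247  14  14 152] [[0.5138 0.2302 0.014 ]] zmax 0.033
nut [202. 254.] [196 248  14  13 147] [[0.5121 0.3648 0.014 ]] zmax 0.036
nut [200. 282.] [195 277  11  11 103] [[0.4426 0.3672 0.014 ]] zmax 0.019
nut [227.7 282.8] [221 276  14  14 155] [[0.4411 0.2988 0.014 ]] zmax 0.033
nut [255.1 282. ] [250 277  12  11 100] [[0.4433 0.2314 0.014 ]] zmax 0.019
box [ 0.454 -0.189  0.012] [ 0.582 -0.028  0.1  ]
cradle [0.452 0.054 0.012] [0.65  0.142 0.094]
tape [ 0.618 -0.051  0.012] [0.682 0.012 0.028]
torch [0.371 0.448 0.012] [0.415 0.495 0.073]
box ((394.5, 252.0), (52.0, 67.0), 90.0) [[ 0.5797 -0.0283  0.046 ]
 [ 0.5808 -0.1923  0.046 ]
 [ 0.4535 -0.1893  0.046 ]
 [ 0.4526 -0.0276  0.046 ]]
190 [ 0.47294902 -0.10867541  0.09232254] [ 0.46773227 -0.1530282   
[... 630 characters left out ...]
 0.053 0.054 0.052] [ 0.457 -0.106  0.054]
281 [-0.001 -0.004 -0.001  0.001] [ 0.449 -0.114 -0.001]
[[ 0.816  0.117  0.244]
 [ 0.813  0.117  0.234]
 [ 0.822  0.118  0.198]
 [ 0.814  0.118  0.201]
 [ 0.782  0.115  0.263]
 [ 0.776  0.116  0.26 ]
 [ 0.773  0.116  0.251]
 [ 0.771  0.116  0.241]
 [ 0.769  0.117  0.229]
 [ 0.765  0.117  0.221]
 [ 0.763  0.117  0.207]
 [ 0.76   0.118  0.197]
 [ 0.752  0.117  0.202]
 [ 0.746  0.117  0.198]
 [ 0.738  0.117  0.202]
 [ 0.732  0.117  0.198]
 [ 0.724  0.117  0.204]
 [ 0.719  0.117  0.198]
 [ 0.712  0.117  0.199]
 [ 0.704  0.117  0.201]
 [ 0.701  0.117  0.191]
 [ 0.751  0.124  0.003]
 [ 0.744  0.124 -0.001]
 [ 0.735  0.124  0.   ]
 [ 0.727  0.124  0.002]]
```

View pics/crop.png

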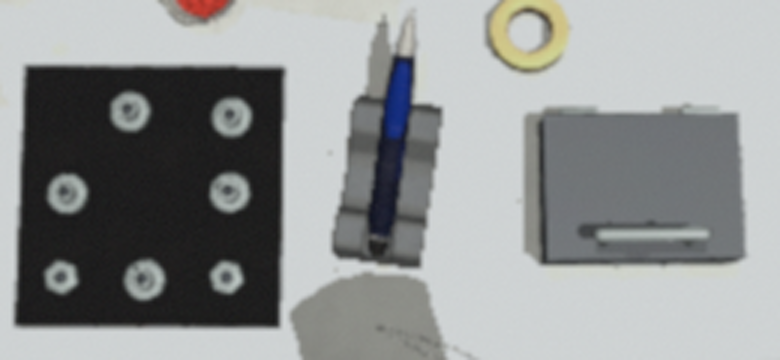

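The crop shows five thumb nuts with rings and holes. The two hex nuts are the small ones at crop (60,277) and (227,277). The handle runs from crop (597,232) to (708,235).

I'll turn the tool so the jaws close along x (yaw 90), move towards the handle, and refine the handle and lid fit.

{"name": "carry_out", "arguments": {
  "series": [0,0,0,0,0,-6.6,0,0,0,0,0,0,-6.6,0,0,0,0,0,0,-6.6,0,0,0,0,0,0,-6.6,0,0,0,0,0,0,-6.6,0],
  "force": 30
}}

```text
clock: 0.52
tcp_pos: [0.2251, -0.5015, 0.2558]
tool_rot: [-180.0, -0.0, 57.5]
ft_force: [0.6, -0.4, -1.2]
width: 0.495
finger_force: 0.0
```

{"name": "carry_out", "arguments": {
  "series": [0,0,0,0,0,-6.6,0,0,0,0,0,0,-6.6,0,0,0,0,0,0,-6.6,0,0,0,0,0,0,-6.6,0,0,0,0,0,0,-6.4,0]
}}

```text
clock: 0.93
tcp_pos: [0.2251, -0.5015, 0.2558]
tool_rot: [-180.0, -0.1, 90.3]
ft_force: [-0.0, 0.8, 0.1]
width: 0.5
finger_force: 0.0
```

Run:
```python
from h import *
print(manip.tip_reach); o=manip.get_obs()
for k in("clock","tcp_pos","tool_rot","ft_force","width","joint_positions"): print(k,np.round(o[k],4))
f=dict(np.load("top0.npz"));g=f["color"].min(2)
m=np.zeros((480,640),bool);m[260:275,372:424]=g[260:275,372:424]>150
v,u=np.nonzero(m);p=plane(f,np.c_[u,v],.091);s=np.polyfit(p[:,1],p[:,0],1);print("bar y",p[:,1].min(),p[:,1].max(),"x mid",p[:,0].mean(),p[:,0].min(),p[:,0].max(),"slope",s[0])
# lid front & side edges at z of bench contrast
w=f["color"].max(2)
for z,name,rng in((.05,"front",range(366,422,4)),):
    e=[]
    for c in rng:
        col=w[272:290,c].astype(int);k=np.argmax(np.diff(col));e.append((c,272+k+.5))
    q=plane(f,np.array(e),z);print(name,np.median(q[:,0]),np.polyfit(q[:,1],q[:,0],1))
e=[]
for c in list(range(382,400,3)):
    col=w[220:236,c].astype(int);e.append((c,220+np.argmin(np.diff(col))+.5))
q=plane(f,np.array(e),.046);print("back",np.median(q[:,0]),np.polyfit(q[:,1],q[:,0],1))
```

```text
0.025
clock 0.9333
tcp_pos [ 0.2251 -0.5015  0.2558]
tool_rot [-1.799827e+02 -5.880000e-02  9.028880e+01]
ft_force [-0.0251  0.848   0.0539]
width 0.5001
joint_positions [-7.35229e+01  1.87150e+01 -1.10713e+01  6.02750e+01 -2.00000e-04
  1.61883e+01]
bar y -0.14990099428800202 -0.06826549443158407 x mid 0.47439891460048883 0.4729853589919167 0.4758128943664274 slope -0.006046656001032318
front 0.45392613261439446 [-0.00593434  0.45332165]
back 0.5764441231011725 [-0.00632377  0.57582441]
```

{"name": "carry_out", "arguments": {
  "series": [0.0327,0.0208,0,0,0,0,0,0.0327,0.0208,0,0,0,0,0,0.0327,0.0208,0,0,0,0,0,0.0327,0.0208,0,0,0,0,0,0.0327,0.0208,0,0,0,0,0]
}}

```text
clock: 1.35
tcp_pos: [0.3296, -0.3366, 0.2559]
tool_rot: [-180.0, -0.0, 89.9]
ft_force: [0.9, -0.2, 0.1]
width: 0.499
finger_force: 0.0
```

{"name": "carry_out", "arguments": {
  "series": [0.0327,0.0208,0,0,0,0,0,0.0327,0.0208,0,0,0,0,0,0.0327,0.0208,0,0,0,0,0,0.0327,0.0208,0,0,0,0,0,0.0327,0.0208,0,0,0,0,0]
}}

```text
clock: 1.77
tcp_pos: [0.4338, -0.173, 0.2561]
tool_rot: [-180.0, -0.0, 90.0]
ft_force: [-0.4, -0.2, 0.3]
width: 0.496
finger_force: 0.0
```

{"name": "carry_out", "arguments": {
  "series": [0.0327,0.0208,0,0,0,0,0,0.0327,0.0208,0,0,0,0,0,0,0,0.03,0,0,0,0,0,0,0.03,0,0,0,0,0,0,0.03,0,0,0,0]
}}

```text
clock: 2.18
tcp_pos: [0.4755, -0.1085, 0.1654]
tool_rot: [179.9, 0.0, 90.1]
ft_force: [0.5, -0.1, -0.4]
width: 0.499
finger_force: 0.0
```

{"name": "carry_out", "arguments": {
  "series": [0,0,0.02,0,0,0,0,0,0,0,0,0,0,0]
}}

```text
clock: 2.35
tcp_pos: [0.4718, -0.108, 0.1422]
tool_rot: [-179.6, -0.2, 90.0]
ft_force: [-2.0, -0.3, -0.4]
width: 0.496
finger_force: 0.0
```

{"name": "carry_out", "arguments": {
  "series": [0,0,0.016,0,0,0,0,0,0,0.016,0,0,0,0,0,0,0.016,0,0,0,0,0,0,0,0,0,0,0]
}}

```text
clock: 2.68
tcp_pos: [0.4738, -0.1092, 0.097]
tool_rot: [-179.8, -0.1, 89.9]
ft_force: [-1.2, 0.4, 0.1]
width: 0.503
finger_force: 0.0
```

Run:
```python
from h import *
o=manip.get_obs();print(o["tcp_pos"],o["ft_force"],o["tool_rot"])
f=manip.grab_frame("scene");c=f["color"][190:290,300:430];cv2.imwrite("pics/s1.png",cv2.resize(c,None,fx=5,fy=5,interpolation=cv2.INTER_CUBIC))
```

```text
[ 0.47379191 -0.10922389  0.09697648] [-1.18037081  0.41671943  0.11796774] [-1.79826225e+02 -6.90785822e-02  8.99481222e+01]
```

View pics/s1.png

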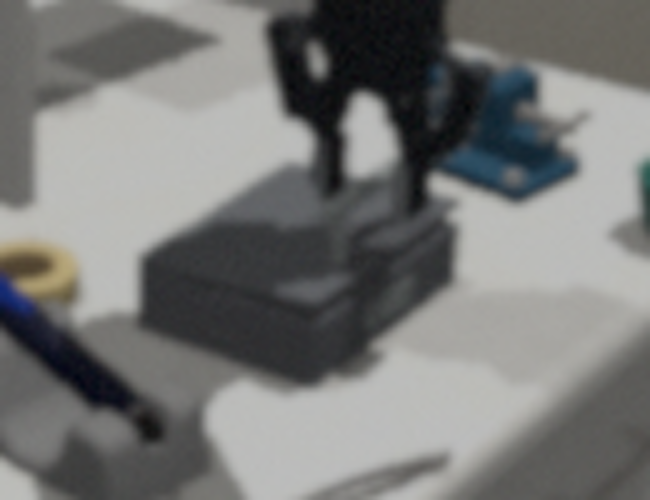

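The two fingers at (330,180) and (410,190) straddle the bar, so I'm closing.

{"name": "carry_out", "arguments": {
  "series": [0,0,0,0,0,0,-1,0,0,0,0,0,0,-1,0,0,0,0,0,0,-1,0,0,0,0,0,0,-1,0,0,0,0,0,0,-1],
  "force": 25
}}

```text
clock: 3.15
tcp_pos: [0.4728, -0.1099, 0.0989]
tool_rot: [-179.8, 0.1, 90.0]
ft_force: [-6.2, -2.2, 2.8]
width: 0.119
finger_force: 25.5
```

Run:
```python
from h import *
o=manip.get_obs();print(o["tcp_pos"],o["ft_force"],o["width"],o["finger_force"])
# arc relative to start: hinge (hx,hz), from th0 to 95deg
th=np.radians(np.r_[3.5,np.arange(9,97,6)])
x=-.106*np.cos(th)+.041*np.sin(th);z=.106*np.sin(th)+.041*np.cos(th)
for a,b,c,d,e in zip(np.degrees(th)[1:],np.diff(x),np.diff(z),x[1:]-x[0],z[1:]-z[0]): print("th %.0f ty %.4f tz %.4f cum %.4f %.4f"%(a,b,-c,d,e))
```

```text
[ 0.47282851 -0.10990543  0.09887766] [-6.19113432 -2.20736067  2.80148273] 0.1194239643170688 25.541970133781433
th 9 ty 0.0050 tz -0.0097 cum 0.0050 0.0097
th 15 ty 0.0065 tz -0.0100 cum 0.0115 0.0196
th 21 ty 0.0075 tz -0.0092 cum 0.0190 0.0289
th 27 ty 0.0084 tz -0.0084 cum 0.0275 0.0373
th 33 ty 0.0093 tz -0.0075 cum 0.0367 0.0447
th 39 ty 0.0100 tz -0.0065 cum 0.0467 0.0512
th 45 ty 0.0106 tz -0.0054 cum 0.0573 0.0566
th 51 ty 0.0111 tz -0.0042 cum 0.0685 0.0608
th 57 ty 0.0115 tz -0.0030 cum 0.0800 0.0638
th 63 ty 0.0118 tz -0.0018 cum 0.0917 0.0657
th 69 ty 0.0119 tz -0.0006 cum 0.1036 0.0663
th 75 ty 0.0119 tz 0.0007 cum 0.1155 0.0656
th 81 ty 0.0117 tz 0.0019 cum 0.1272 0.0637
th 87 ty 0.0115 tz 0.0031 cum 0.1387 0.0606
th 93 ty 0.0111 tz 0.0043 cum 0.1498 0.0563
```

{"name": "carry_out", "arguments": {
  "series": [0,0.005,-0.0097,0,0,0,-1,0,0.0065,-0.01,0,0,0,-1,0,0.0075,-0.0092,0,0,0,-1]
}}

```text
clock: 3.4
tcp_pos: [0.4908, -0.1096, 0.1276]
tool_rot: [-179.6, 0.1, 89.9]
ft_force: [-7.2, -1.6, 1.6]
width: 0.112
finger_force: 24.8
```

{"name": "carry_out", "arguments": {
  "series": [0,0,0,0,0,0,-1,0,0,0,0,0,0,-1]
}}

```text
clock: 3.57
tcp_pos: [0.4914, -0.1096, 0.1283]
tool_rot: [-179.7, 0.1, 90.0]
ft_force: [-9.0, -1.0, 8.7]
width: 0.116
finger_force: 25.4
```

{"name": "carry_out", "arguments": {
  "series": [0,0.0084,-0.0084,0,0,0,-1,0,0.0093,-0.0075,0,0,0,-1,0,0.01,-0.0065,0,0,0,-1,0,0.0106,-0.0054,0,0,0,-1,0,0.0111,-0.0042,0,0,0,-1]
}}

```text
clock: 3.98
tcp_pos: [0.5419, -0.109, 0.1608]
tool_rot: [-179.8, -0.0, 90.0]
ft_force: [-6.3, 1.8, 6.3]
width: 0.113
finger_force: 25.6
```

{"name": "carry_out", "arguments": {
  "series": [0,0.0115,-0.003,0,0,0,-1,0,0.0118,-0.0018,0,0,0,-1,0,0.0119,-0.0006,0,0,0,-1,0,0.0119,0.0007,0,0,0,-1,0,0,0,0,0,0,-1]
}}

```text
clock: 4.4
tcp_pos: [0.5925, -0.1086, 0.1653]
tool_rot: [179.8, -0.1, 90.1]
ft_force: [0.5, 3.9, 6.7]
width: 0.117
finger_force: 25.3
```

{"name": "carry_out", "arguments": {
  "series": [0,0.0117,0.0019,0,0,0,-1,0,0.0115,0.0031,0,0,0,-1,0,0.0111,0.0043,0,0,0,-1,0,0,0,0,0,0,-1,0,0,0,0,0,0,-1]
}}

```text
clock: 4.82
tcp_pos: [0.6255, -0.1083, 0.1551]
tool_rot: [179.9, -0.1, 90.1]
ft_force: [1.4, 5.2, 0.8]
width: 0.114
finger_force: 24.9
```

Run:
```python
from h import *
f=manip.grab_frame("scene");c=f["color"][150:290,270:430];cv2.imwrite("pics/s2.png",cv2.resize(c,None,fx=4,fy=4,interpolation=cv2.INTER_CUBIC))
```

```text
(no output)
```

View pics/s2.png

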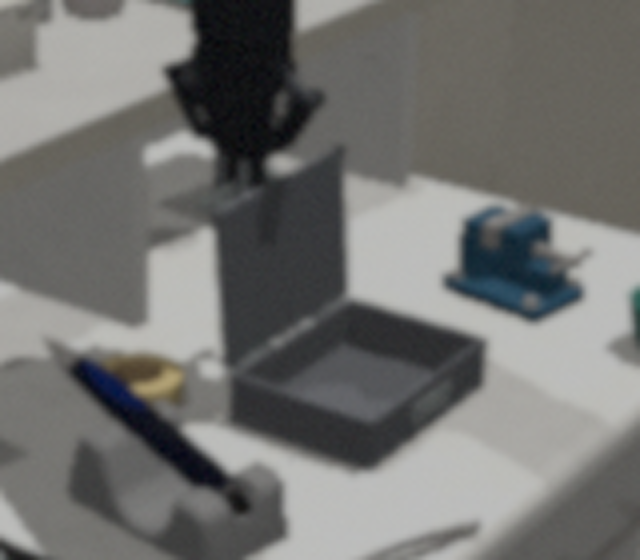

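The lid stands upright, with its top edge running from (220,210) to (340,150), and the box is open. I'll release, rise and head for the nut at (0.577, 0.230).

{"name": "carry_out", "arguments": {
  "series": [0,0,0,0,0,0,-0.4,0,0,0,0,0,0,-0.4,0,0,0,0,0,0,-0.4]
}}

```text
clock: 5.12
tcp_pos: [0.6246, -0.1102, 0.155]
tool_rot: [180.0, 0.1, 89.9]
ft_force: [-0.3, -0.3, -0.5]
width: 0.302
finger_force: 0.0
```

{"name": "carry_out", "arguments": {
  "series": [0,0,-0.01,0,0,0,-0.4,0,0,-0.03,0,0,0,-0.4,0,0,-0.03,0,0,0,-0.4,0,0,-0.03,0,0,0,-0.4,0,0,0,0,0,0,-0.2]
}}

```text
clock: 5.53
tcp_pos: [0.6277, -0.1109, 0.2624]
tool_rot: [179.4, 0.2, 89.9]
ft_force: [1.2, -0.9, 1.0]
width: 0.395
finger_force: 0.0
```

{"name": "carry_out", "arguments": {
  "series": [0.0375,-0.0054,0,0,0,0,-0.2,0.0375,-0.0054,0,0,0,0,-0.2,0.0375,-0.0054,0,0,0,0,-0.2,0.0375,-0.0054,0,0,0,0,-0.2,0.0375,-0.0054,0,0,0,0,-0.2]
}}

```text
clock: 5.95
tcp_pos: [0.5975, 0.079, 0.2555]
tool_rot: [179.9, 0.0, 89.9]
ft_force: [0.7, -0.1, -0.3]
width: 0.399
finger_force: 0.0
```

{"name": "carry_out", "arguments": {
  "series": [0.0375,-0.0054,0,0,0,0,-0.2,0.0375,-0.0054,0,0,0,0,-0.2,0.0375,-0.0054,0,0,0,0,-0.2,0.0375,-0.0054,0,0,0,0,-0.2,0,0,0,0,0,0,-0.2]
}}

```text
clock: 6.37
tcp_pos: [0.5749, 0.2339, 0.2554]
tool_rot: [180.0, -0.2, 90.4]
ft_force: [-0.5, -0.5, 0.1]
width: 0.409
finger_force: 0.0
```

{"name": "carry_out", "arguments": {
  "series": [0,0,0.035,0,0,0,-0.2,0,0,0.035,0,0,0,-0.2,0,0,0.035,0,0,0,-0.2,0,0,0.035,0,0,0,-0.2,0,0,0,0,0,0,-0.2]
}}

```text
clock: 6.78
tcp_pos: [0.5719, 0.226, 0.1083]
tool_rot: [-179.4, 0.2, 89.9]
ft_force: [-0.5, -0.4, -0.4]
width: 0.398
finger_force: 0.0
```

{"name": "carry_out", "arguments": {
  "series": [0,0,0.02,0,0,0,-0.2,0,0,0,0,0,0,-0.2,0,0,0,0,0,0,-0.2]
}}

```text
clock: 7.03
tcp_pos: [0.5767, 0.2275, 0.0958]
tool_rot: [-180.0, 0.0, 89.9]
ft_force: [1.1, -0.5, -0.2]
width: 0.403
finger_force: 0.0
```

Run:
```python
from h import *
o=manip.get_obs();print(o["tcp_pos"],o["tool_rot"])
f=manip.grab_frame("scene");c=f["color"][230:360,190:340].copy();cv2.imwrite("pics/s3.png",cv2.resize(c,None,fx=4,fy=4,interpolation=cv2.INTER_CUBIC))
```

```text
[0.57667367 0.22752529 0.09578477] [-1.79993231e+02  1.34567702e-02  8.99418064e+01]
```

View pics/s3.png

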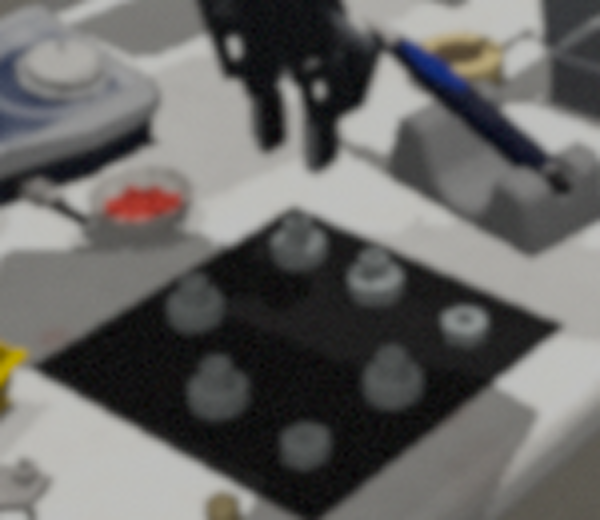

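The fingers at (270,130) and (320,150) stand above the nut at (298,240). I'll nudge +y 3 mm, go down onto the neck and close.

{"name": "carry_out", "arguments": {
  "series": [0.003,0,0.018,0,0,0,-0.2,0,0,0.018,0,0,0,-0.2,0,0,0.013,0,0,0,-0.2,0,0,0,0,0,0,-0.2,0,0,0,0,0,0,-0.2]
}}

```text
clock: 7.5
tcp_pos: [0.577, 0.231, 0.047]
tool_rot: [179.9, -0.0, 90.0]
ft_force: [0.2, -0.7, 0.8]
width: 0.399
finger_force: 0.0
```

{"name": "carry_out", "arguments": {
  "series": [0,0,0.003,0,0,0,-1,0,0,0,0,0,0,-1,0,0,0,0,0,0,-1,0,0,0,0,0,0,-1,0,0,0,0,0,0,-1],
  "force": 40
}}

```text
clock: 7.92
tcp_pos: [0.5777, 0.2312, 0.0443]
tool_rot: [179.8, -0.0, 90.0]
ft_force: [0.5, -0.3, 6.2]
width: 0.159
finger_force: 39.2
```

{"name": "carry_out", "arguments": {
  "series": [0,0,-0.01,0,0,0,-1,0,0,-0.02,0,0,0,-1,0,0,-0.02,0,0,0,-1,0,0,0,0,0,0,-1]
}}

```text
clock: 8.25
tcp_pos: [0.5788, 0.2316, 0.0971]
tool_rot: [179.7, -0.1, 90.0]
ft_force: [0.7, -0.2, -0.0]
width: 0.161
finger_force: 39.0
```

Run:
```python
from h import *
f=manip.grab_frame("scene");c=f["color"][230:360,190:340].copy();cv2.imwrite("pics/s4.png",cv2.resize(c,None,fx=4,fy=4,interpolation=cv2.INTER_CUBIC))
```

```text
(no output)
```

View pics/s4.png

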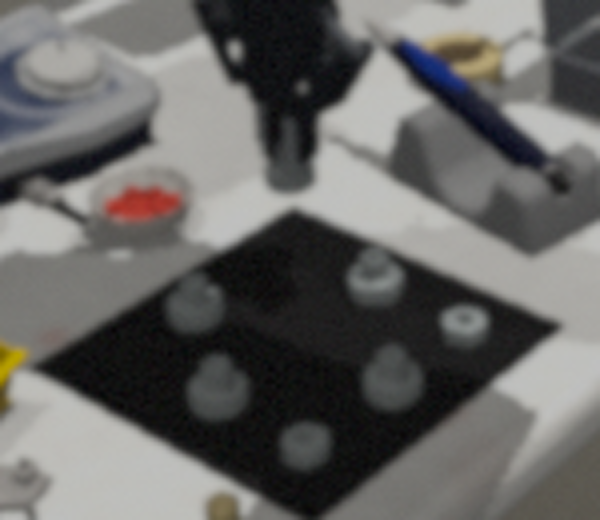

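The nut is gripped upright by the neck at (290,165). I'll carry it to the far slot in the box at (0.507, -0.150).

{"name": "carry_out", "arguments": {
  "series": [0,0,-0.037,0,0,0,-1,0,0,-0.037,0,0,0,-1,0,0,-0.037,0,0,0,-1,0,0,-0.037,0,0,0,-1,-0.0381,-0.0071,0,0,0,0,-1]
}}

```text
clock: 8.72
tcp_pos: [0.5739, 0.198, 0.2484]
tool_rot: [179.2, -0.3, 90.3]
ft_force: [2.6, -0.4, -0.5]
width: 0.155
finger_force: 39.2
```

{"name": "carry_out", "arguments": {
  "series": [-0.0381,-0.0071,0,0,0,0,-1,-0.0381,-0.0071,0,0,0,0,-1,-0.0381,-0.0071,0,0,0,0,-1,-0.0381,-0.0071,0,0,0,0,-1,-0.0381,-0.0071,0,0,0,0,-1]
}}

```text
clock: 9.13
tcp_pos: [0.5323, 0.0008, 0.2399]
tool_rot: [-179.9, -0.0, 90.0]
ft_force: [1.2, 0.8, -0.5]
width: 0.155
finger_force: 39.2
```

{"name": "carry_out", "arguments": {
  "series": [-0.0381,-0.0071,0,0,0,0,-1,-0.0381,-0.0071,0,0,0,0,-1,-0.0381,-0.0071,0,0,0,0,-1,-0.0381,-0.0071,0,0,0,0,-1,0,0,0,0,0,0,-1]
}}

```text
clock: 9.55
tcp_pos: [0.5037, -0.156, 0.2399]
tool_rot: [-179.9, 0.2, 89.5]
ft_force: [0.8, 0.4, -0.4]
width: 0.162
finger_force: 39.2
```

{"name": "carry_out", "arguments": {
  "series": [0,0,0.035,0,0,0,-1,0,0,0.035,0,0,0,-1,0,0,0.035,0,0,0,-1,0,0,0.035,0,0,0,-1,0,0,0,0,0,0,-1]
}}

```text
clock: 9.97
tcp_pos: [0.5001, -0.1475, 0.0942]
tool_rot: [-179.4, -0.3, 90.0]
ft_force: [-1.6, 1.3, -0.6]
width: 0.157
finger_force: 39.2
```

{"name": "carry_out", "arguments": {
  "series": [0,0,0,0,0,0,-1,0,0,0,0,0,0,-1]
}}

```text
clock: 10.13
tcp_pos: [0.5059, -0.1501, 0.1018]
tool_rot: [180.0, 0.0, 90.0]
ft_force: [0.1, -0.3, -0.3]
width: 0.158
finger_force: 39.2
```

{"name": "carry_out", "arguments": {
  "series": [0,0,0.02,0,0,0,-1,0,0,0.02,0,0,0,-1,0,0,0.012,0,0,0,-1,0,0,0,0,0,0,-1,0,0,0,0,0,0,-1]
}}

```text
clock: 10.55
tcp_pos: [0.5064, -0.1504, 0.0503]
tool_rot: [179.9, 0.1, 90.0]
ft_force: [-0.2, 0.5, -0.4]
width: 0.162
finger_force: 39.2
```

{"name": "carry_out", "arguments": {
  "series": [0,0,0.002,0,0,0,-1,0,0,0,0,0,0,-1]
}}

```text
clock: 10.72
tcp_pos: [0.5065, -0.1506, 0.0482]
tool_rot: [179.8, 0.1, 90.0]
ft_force: [0.3, -0.5, -0.7]
width: 0.158
finger_force: 39.2
```

{"name": "carry_out", "arguments": {
  "series": [0,0,0.0015,0,0,0,-1,0,0,0,0,0,0,-1]
}}

```text
clock: 10.88
tcp_pos: [0.5062, -0.1505, 0.0463]
tool_rot: [179.9, 0.1, 90.0]
ft_force: [-0.2, 0.1, 4.3]
width: 0.156
finger_force: 39.8
```

{"name": "carry_out", "arguments": {
  "series": [0,0,0.0008,0,0,0,-1,0,0,0,0,0,0,-1]
}}

```text
clock: 11.05
tcp_pos: [0.5063, -0.1505, 0.0462]
tool_rot: [179.9, 0.1, 90.0]
ft_force: [-2.3, 0.8, 13.1]
width: 0.157
finger_force: 40.6
```

{"name": "carry_out", "arguments": {
  "series": [0,0,0,0,0,0,-0.3,0,0,0,0,0,0,-0.3,0,0,0,0,0,0,-0.3,0,0,-0.015,0,0,0,-0.3,0,0,-0.035,0,0,0,-0.3]
}}

```text
clock: 11.47
tcp_pos: [0.5019, -0.1486, 0.091]
tool_rot: [-179.5, -0.2, 90.0]
ft_force: [0.2, 0.2, 0.6]
width: 0.349
finger_force: 0.0
```

{"name": "carry_out", "arguments": {
  "series": [0,0,-0.037,0,0,0,-0.3,0,0,-0.037,0,0,0,-0.3,0,0,-0.037,0,0,0,-0.3,0,0,-0.037,0,0,0,-0.2,0.038,0.0008,0,0,0,0,-0.2]
}}

```text
clock: 11.88
tcp_pos: [0.5104, -0.1177, 0.2497]
tool_rot: [179.3, 0.4, 89.6]
ft_force: [2.3, -0.9, 0.2]
width: 0.398
finger_force: 0.0
```

{"name": "carry_out", "arguments": {
  "series": [0.038,0.0008,0,0,0,0,-0.2,0.038,0.0008,0,0,0,0,-0.2,0.038,0.0008,0,0,0,0,-0.2,0.038,0.0008,0,0,0,0,-0.2,0.038,0.0008,0,0,0,0,-0.2]
}}

```text
clock: 12.3
tcp_pos: [0.5097, 0.0796, 0.2422]
tool_rot: [-180.0, 0.0, 89.9]
ft_force: [0.8, 0.6, 0.2]
width: 0.399
finger_force: 0.0
```

{"name": "carry_out", "arguments": {
  "series": [0.038,0.0008,0,0,0,0,-0.2,0.038,0.0008,0,0,0,0,-0.2,0.038,0.0008,0,0,0,0,-0.2,0.038,0.0008,0,0,0,0,-0.2,0,0,0,0,0,0,-0.2]
}}

```text
clock: 12.72
tcp_pos: [0.5128, 0.2359, 0.242]
tool_rot: [180.0, -0.2, 90.4]
ft_force: [-0.6, -0.1, 0.1]
width: 0.398
finger_force: 0.0
```

{"name": "carry_out", "arguments": {
  "series": [0,0,0.035,0,0,0,-0.2,0,0,0.035,0,0,0,-0.2,0,0,0.035,0,0,0,-0.2,0,0,0.035,0,0,0,-0.2,0,0,0,0,0,0,-0.2]
}}

```text
clock: 13.13
tcp_pos: [0.5084, 0.228, 0.0958]
tool_rot: [-179.3, 0.2, 90.0]
ft_force: [-1.9, -0.9, 0.1]
width: 0.399
finger_force: 0.0
```

{"name": "carry_out", "arguments": {
  "series": [0,0,0,0,0,0,-0.2,0,0,0,0,0,0,-0.2]
}}

```text
clock: 13.3
tcp_pos: [0.5144, 0.2299, 0.1038]
tool_rot: [179.9, -0.0, 90.0]
ft_force: [0.1, 0.8, -0.2]
width: 0.398
finger_force: 0.0
```

Run:
```python
from h import *
f=manip.grab_frame("scene");c=f["color"][180:330,220:400].copy();cv2.imwrite("pics/s5.png",cv2.resize(c,None,fx=4,fy=4,interpolation=cv2.INTER_CUBIC))
```

```text
(no output)
```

View pics/s5.png

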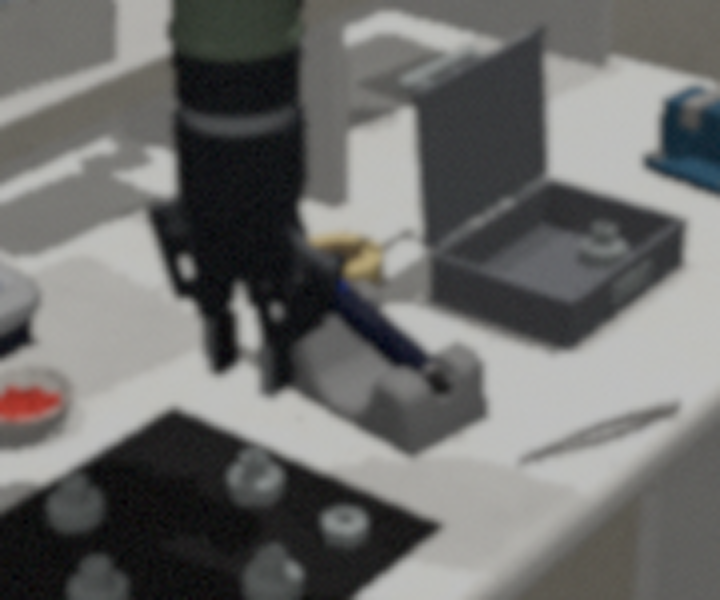

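The first nut stands upright in the box at (603,245), and the gripper is over the second nut. I'll grasp it.

{"name": "carry_out", "arguments": {
  "series": [0,0,0.02,0,0,0,-0.2,0,0,0.02,0,0,0,-0.2,0,0,0.014,0,0,0,-0.2,0,0,0.005,0,0,0,-0.2,0,0,0,0,0,0,-0.2]
}}

```text
clock: 13.77
tcp_pos: [0.514, 0.23, 0.0441]
tool_rot: [179.9, -0.0, 90.0]
ft_force: [-0.5, 0.4, 0.3]
width: 0.4
finger_force: 0.0
```

{"name": "carry_out", "arguments": {
  "series": [0,0,0,0,0,0,-0.2,0,0,0,0,0,0,-1,0,0,0,0,0,0,-1,0,0,0,0,0,0,-1,0,0,0,0,0,0,-1]
}}

```text
clock: 14.18
tcp_pos: [0.5146, 0.2303, 0.045]
tool_rot: [179.8, -0.0, 90.0]
ft_force: [-1.2, 0.3, 5.3]
width: 0.157
finger_force: 38.9
```

{"name": "carry_out", "arguments": {
  "series": [0,0,0,0,0,0,-1,0,0,-0.01,0,0,0,-1,0,0,-0.02,0,0,0,-1,0,0,-0.02,0,0,0,-1,0,0,0,0,0,0,-1]
}}

```text
clock: 14.6
tcp_pos: [0.516, 0.2308, 0.0978]
tool_rot: [179.6, -0.1, 90.0]
ft_force: [0.5, 0.4, 0.0]
width: 0.156
finger_force: 39.0
```

{"name": "carry_out", "arguments": {
  "series": [0,0,-0.037,0,0,0,-1,0,0,-0.037,0,0,0,-1,0,0,-0.037,0,0,0,-1,0,0,-0.037,0,0,0,-1,-0.0379,-0.0009,0,0,0,0,-1]
}}

```text
clock: 15.02
tcp_pos: [0.5167, 0.197, 0.2496]
tool_rot: [179.2, -0.3, 90.4]
ft_force: [2.2, 0.6, 0.1]
width: 0.158
finger_force: 39.1
```

{"name": "carry_out", "arguments": {
  "series": [-0.0379,-0.0009,0,0,0,0,-1,-0.0379,-0.0009,0,0,0,0,-1,-0.0379,-0.0009,0,0,0,0,-1,-0.0379,-0.0009,0,0,0,0,-1,-0.0379,-0.0009,0,0,0,0,-1]
}}

```text
clock: 15.43
tcp_pos: [0.5074, 0.0009, 0.2418]
tool_rot: [180.0, 0.0, 90.0]
ft_force: [0.3, -0.8, -0.4]
width: 0.157
finger_force: 39.1
```

{"name": "carry_out", "arguments": {
  "series": [-0.0379,-0.0009,0,0,0,0,-1,-0.0379,-0.0009,0,0,0,0,-1,-0.0379,-0.0009,0,0,0,0,-1,0,0,0,0,0,0,-1,0,0,0.035,0,0,0,-1]
}}

```text
clock: 15.85
tcp_pos: [0.5091, -0.1149, 0.2117]
tool_rot: [179.4, 0.2, 89.7]
ft_force: [2.1, 0.6, -0.5]
width: 0.155
finger_force: 39.1
```

{"name": "carry_out", "arguments": {
  "series": [0,0,0.035,0,0,0,-1,0,0,0.035,0,0,0,-1,0,0,0.035,0,0,0,-1,0,0,0,0,0,0,-1,0,0,0,0,0,0,-1]
}}

```text
clock: 16.27
tcp_pos: [0.5035, -0.1102, 0.1004]
tool_rot: [-179.8, -0.1, 90.0]
ft_force: [-0.3, -0.4, 0.0]
width: 0.16
finger_force: 39.2
```

{"name": "carry_out", "arguments": {
  "series": [0,0,0,0,0,0,-1]
}}

```text
clock: 16.35
tcp_pos: [0.5061, -0.1112, 0.1029]
tool_rot: [179.9, 0.0, 90.0]
ft_force: [1.0, -0.7, 0.1]
width: 0.157
finger_force: 39.2
```

Down from 0.103 to about 0.0485, then feel for the floor.

{"name": "carry_out", "arguments": {
  "series": [0,0,0.02,0,0,0,-1,0,0,0.02,0,0,0,-1,0,0,0.013,0,0,0,-1,0,0,0.001,0,0,0,-1,0,0,0,0,0,0,-1]
}}

```text
clock: 16.77
tcp_pos: [0.5063, -0.1115, 0.0489]
tool_rot: [179.9, 0.0, 90.0]
ft_force: [-0.5, 0.2, -0.6]
width: 0.157
finger_force: 39.2
```

{"name": "carry_out", "arguments": {
  "series": [0,0,0.0015,0,0,0,-1,0,0,0,0,0,0,-1]
}}

```text
clock: 16.93
tcp_pos: [0.5065, -0.1116, 0.0475]
tool_rot: [179.8, 0.1, 90.0]
ft_force: [-1.0, -0.4, 0.1]
width: 0.155
finger_force: 39.2
```

{"name": "carry_out", "arguments": {
  "series": [0,0,0.0012,0,0,0,-1,0,0,0,0,0,0,-1]
}}

```text
clock: 17.1
tcp_pos: [0.5065, -0.1117, 0.047]
tool_rot: [179.8, 0.1, 90.0]
ft_force: [-2.4, 0.3, 12.7]
width: 0.157
finger_force: 40.5
```

{"name": "carry_out", "arguments": {
  "series": [0,0,0,0,0,0,-0.3,0,0,0,0,0,0,-0.3,0,0,0,0,0,0,-0.3,0,0,-0.015,0,0,0,-0.3,0,0,-0.035,0,0,0,-0.3]
}}

```text
clock: 17.52
tcp_pos: [0.5019, -0.1101, 0.0916]
tool_rot: [-179.6, -0.2, 90.0]
ft_force: [0.3, 0.2, 0.1]
width: 0.35
finger_force: 0.0
```

{"name": "carry_out", "arguments": {
  "series": [0,0,-0.037,0,0,0,-0.3,0,0,-0.037,0,0,0,-0.3,0,0,-0.037,0,0,0,-0.3,0,0,-0.037,0,0,0,-0.2,0.0388,0,0,0,0,0,-0.2]
}}

```text
clock: 17.93
tcp_pos: [0.5098, -0.0778, 0.2501]
tool_rot: [179.3, 0.4, 89.5]
ft_force: [2.7, 0.3, 0.2]
width: 0.399
finger_force: 0.0
```

{"name": "carry_out", "arguments": {
  "series": [0.0388,0,0,0,0,0,-0.2,0.0388,0,0,0,0,0,-0.2,0.0388,0,0,0,0,0,-0.2,0.0388,0.01,0,0,0,0,-0.2,0.0388,0.01,0,0,0,0,-0.2]
}}

```text
clock: 18.35
tcp_pos: [0.5248, 0.1234, 0.2429]
tool_rot: [180.0, 0.0, 90.0]
ft_force: [1.3, -0.4, 0.6]
width: 0.399
finger_force: 0.0
```

{"name": "carry_out", "arguments": {
  "series": [0.0388,0.01,0,0,0,0,-0.2,0.0388,0.01,0,0,0,0,-0.2,0.0388,0.01,0,0,0,0,-0.2,0.0388,0.01,0,0,0,0,-0.2,0.0388,0.015,0,0,0,0,-0.2]
}}

```text
clock: 18.77
tcp_pos: [0.5797, 0.3177, 0.2425]
tool_rot: [-180.0, 0.0, 90.0]
ft_force: [0.3, -1.8, 0.2]
width: 0.397
finger_force: 0.0
```

{"name": "carry_out", "arguments": {
  "series": [0,0,0,0,0,0,-0.2,0,0,0.035,0,0,0,-0.2,0,0,0.035,0,0,0,-0.2,0,0,0.035,0,0,0,-0.2,0,0,0.035,0,0,0,-0.2]
}}

```text
clock: 19.18
tcp_pos: [0.58, 0.3155, 0.101]
tool_rot: [180.0, -0.0, 90.0]
ft_force: [0.4, 0.3, 0.5]
width: 0.403
finger_force: 0.0
```

{"name": "carry_out", "arguments": {
  "series": [0,0,0,0,0,0,-0.2,0,0,0,0,0,0,-0.2,0,0,0,0,0,0,-0.2]
}}

```text
clock: 19.43
tcp_pos: [0.5814, 0.3158, 0.1044]
tool_rot: [179.9, -0.0, 90.0]
ft_force: [-0.2, -0.5, 0.5]
width: 0.402
finger_force: 0.0
```

{"name": "carry_out", "arguments": {
  "series": [0,0,0.02,0,0,0,-0.2,0,0,0.02,0,0,0,-0.2,0,0,0.014,0,0,0,-0.2,0,0,0.005,0,0,0,-0.2,0,0,0,0,0,0,-0.2]
}}

```text
clock: 19.85
tcp_pos: [0.5811, 0.3158, 0.0448]
tool_rot: [179.9, -0.0, 90.0]
ft_force: [0.1, -0.3, 0.3]
width: 0.404
finger_force: 0.0
```

{"name": "carry_out", "arguments": {
  "series": [0,0,0,0,0,0,-0.2,0,0,0,0,0,0,-1,0,0,0,0,0,0,-1,0,0,0,0,0,0,-1,0,0,0,0,0,0,-1]
}}

```text
clock: 20.27
tcp_pos: [0.5817, 0.3162, 0.0457]
tool_rot: [179.8, -0.1, 90.0]
ft_force: [-0.9, -1.2, 7.5]
width: 0.159
finger_force: 38.9
```

{"name": "carry_out", "arguments": {
  "series": [0,0,0,0,0,0,-1,0,0,-0.01,0,0,0,-1,0,0,-0.02,0,0,0,-1,0,0,-0.02,0,0,0,-1,0,0,0,0,0,0,-1]
}}

```text
clock: 20.68
tcp_pos: [0.5829, 0.3167, 0.0986]
tool_rot: [179.6, -0.2, 90.0]
ft_force: [0.3, 0.8, 0.2]
width: 0.156
finger_force: 39.0
```

{"name": "carry_out", "arguments": {
  "series": [0,0,-0.037,0,0,0,-1,0,0,-0.037,0,0,0,-1,0,0,-0.037,0,0,0,-1,0,0,-0.037,0,0,0,-1,-0.0388,-0.0075,0,0,0,0,-1]
}}

```text
clock: 21.1
tcp_pos: [0.5782, 0.2831, 0.2511]
tool_rot: [179.1, -0.5, 90.3]
ft_force: [2.6, -0.4, 1.1]
width: 0.154
finger_force: 39.1
```

{"name": "carry_out", "arguments": {
  "series": [-0.0388,-0.0075,0,0,0,0,-1,-0.0388,-0.0075,0,0,0,0,-1,-0.0388,-0.0075,0,0,0,0,-1,-0.0388,-0.0075,0,0,0,0,-1,-0.0388,-0.0075,0,0,0,0,-1]
}}

```text
clock: 21.52
tcp_pos: [0.5343, 0.0812, 0.2417]
tool_rot: [180.0, 0.0, 90.0]
ft_force: [0.9, 0.3, -0.2]
width: 0.158
finger_force: 39.1
```

{"name": "carry_out", "arguments": {
  "series": [-0.0388,-0.0075,0,0,0,0,-1,-0.0388,-0.0075,0,0,0,0,-1,-0.0388,-0.0075,0,0,0,0,-1,-0.0388,-0.0075,0,0,0,0,-1,0,0,0,0,0,0,-1]
}}

```text
clock: 21.93
tcp_pos: [0.504, -0.0783, 0.2418]
tool_rot: [-180.0, 0.2, 89.5]
ft_force: [0.1, -0.2, -0.4]
width: 0.152
finger_force: 39.1
```

{"name": "carry_out", "arguments": {
  "series": [0,0,0.035,0,0,0,-1,0,0,0.035,0,0,0,-1,0,0,0.035,0,0,0,-1,0,0,0.035,0,0,0,-1,0,0,0,0,0,0,-1]
}}

```text
clock: 22.35
tcp_pos: [0.5005, -0.0708, 0.096]
tool_rot: [-179.4, -0.2, 90.0]
ft_force: [-1.8, 0.3, 0.0]
width: 0.159
finger_force: 39.2
```

{"name": "carry_out", "arguments": {
  "series": [0,0,0,0,0,0,-1,0,0,0,0,0,0,-1]
}}

```text
clock: 22.52
tcp_pos: [0.5061, -0.0724, 0.1031]
tool_rot: [179.9, 0.0, 90.0]
ft_force: [0.5, -0.5, -0.3]
width: 0.156
finger_force: 39.2
```

{"name": "carry_out", "arguments": {
  "series": [0,0,0.02,0,0,0,-1,0,0,0.02,0,0,0,-1,0,0,0.013,0,0,0,-1,0,0,0.001,0,0,0,-1,0,0,0,0,0,0,-1]
}}

```text
clock: 22.93
tcp_pos: [0.5064, -0.0726, 0.0492]
tool_rot: [179.9, 0.0, 90.0]
ft_force: [0.7, 0.3, -1.0]
width: 0.155
finger_force: 39.2
```

{"name": "carry_out", "arguments": {
  "series": [0,0,0.0012,0,0,0,-1,0,0,0,0,0,0,-1]
}}

```text
clock: 23.1
tcp_pos: [0.5066, -0.0727, 0.0481]
tool_rot: [179.8, 0.1, 90.0]
ft_force: [0.4, 0.3, -0.5]
width: 0.159
finger_force: 39.2
```

{"name": "carry_out", "arguments": {
  "series": [0,0,0.0009,0,0,0,-1,0,0,0,0,0,0,-1]
}}

```text
clock: 23.27
tcp_pos: [0.5065, -0.0728, 0.0476]
tool_rot: [179.8, 0.1, 90.0]
ft_force: [-2.5, 0.9, 9.9]
width: 0.154
finger_force: 40.3
```

{"name": "carry_out", "arguments": {
  "series": [0,0,0,0,0,0,-0.3,0,0,0,0,0,0,-0.3,0,0,0,0,0,0,-0.3,0,0,-0.015,0,0,0,-0.3,0,0,-0.035,0,0,0,-0.3]
}}

```text
clock: 23.68
tcp_pos: [0.5018, -0.0715, 0.0925]
tool_rot: [-179.6, -0.1, 90.0]
ft_force: [-0.0, 0.2, 0.3]
width: 0.349
finger_force: 0.0
```

{"name": "carry_out", "arguments": {
  "series": [0,0,-0.037,0,0,0,-0.3,0,0,-0.037,0,0,0,-0.3,0,0,-0.037,0,0,0,-0.3,0,0,-0.037,0,0,0,-0.4,0,0,0,0,0,0,-0.4]
}}

```text
clock: 24.1
tcp_pos: [0.5088, -0.0734, 0.2508]
tool_rot: [179.4, 0.2, 90.0]
ft_force: [0.5, -0.5, 0.1]
width: 0.302
finger_force: 0.0
```

{"name": "carry_out", "arguments": {
  "series": [-0.009,0.0298,0,0,0,0,-0.4,-0.009,0.0298,0,0,0,0,-0.4,-0.009,0.0298,0,0,0,0,-0.4,-0.009,0.0298,0,0,0,0,-0.4,0,0,0,0,0,0,-0.4]
}}

```text
clock: 24.52
tcp_pos: [0.6286, -0.1102, 0.2419]
tool_rot: [179.9, 0.0, 89.9]
ft_force: [-0.6, 0.3, -1.0]
width: 0.299
finger_force: 0.0
```

{"name": "carry_out", "arguments": {
  "series": [0,0,0,0,0,0,-0.4,0,0,0,0,0,0,-0.4]
}}

```text
clock: 24.68
tcp_pos: [0.6234, -0.1081, 0.2426]
tool_rot: [-179.9, -0.0, 90.0]
ft_force: [0.2, -0.1, -0.2]
width: 0.296
finger_force: 0.0
```

Run:
```python
from h import *
f=manip.grab_frame("scene");c=f["color"][150:340,190:430].copy();cv2.imwrite("pics/s6.png",cv2.resize(c,None,fx=3,fy=3,interpolation=cv2.INTER_CUBIC))
```

```text
(no output)
```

View pics/s6.png

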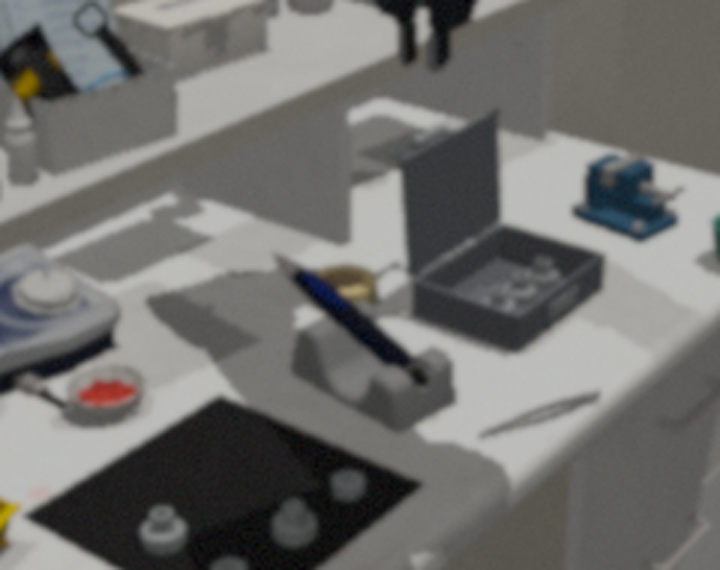

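Three nuts stand in a row in the box around (520,283), and the lid is still upright. I'll go down and regrip the bar.

{"name": "carry_out", "arguments": {
  "series": [0,0.0015,0.025,0,0,0,-0.4,0,0,0.02,0,0,0,-0.4,0,0,0,0,0,0,-0.4,0,0,0,0,0,0,-0.4]
}}

```text
clock: 25.07
tcp_pos: [0.6241, -0.1078, 0.1982]
tool_rot: [-179.9, -0.0, 90.0]
ft_force: [-0.1, -1.0, 1.3]
width: 0.297
finger_force: 0.0
```

{"name": "carry_out", "arguments": {
  "series": [0,0,0.015,0,0,0,-0.4,0,0,0.015,0,0,0,-0.4,0,0,0.011,0,0,0,-0.4,0,0,0,0,0,0,-0.4,0,0,0,0,0,0,-0.4]
}}

```text
clock: 25.48
tcp_pos: [0.6257, -0.1084, 0.1581]
tool_rot: [-180.0, -0.0, 90.0]
ft_force: [0.2, -0.6, 0.5]
width: 0.303
finger_force: 0.0
```

{"name": "carry_out", "arguments": {
  "series": [0,0,0,0,0,0,-1,0,0,0,0,0,0,-1,0,0,0,0,0,0,-1,0,0,0,0,0,0,-1],
  "force": 25
}}

```text
clock: 25.82
tcp_pos: [0.6266, -0.1086, 0.1587]
tool_rot: [179.9, 0.0, 90.0]
ft_force: [0.2, 0.2, 3.2]
width: 0.118
finger_force: 24.6
```

{"name": "carry_out", "arguments": {
  "series": [0,-0.0111,-0.0043,0,0,0,-1,0,-0.0115,-0.0031,0,0,0,-1,0,-0.0117,-0.0019,0,0,0,-1,0,-0.0119,-0.0007,0,0,0,-1,0,0,0,0,0,0,-1]
}}

```text
clock: 26.23
tcp_pos: [0.5805, -0.1094, 0.1702]
tool_rot: [179.7, 0.1, 90.0]
ft_force: [0.5, -0.3, 8.8]
width: 0.115
finger_force: 25.9
```

{"name": "carry_out", "arguments": {
  "series": [0,-0.0119,0.0006,0,0,0,-1,0,-0.0118,0.0018,0,0,0,-1,0,-0.0115,0.003,0,0,0,-1,0,-0.0111,0.0042,0,0,0,-1,0,0,0,0,0,0,-1]
}}

```text
clock: 26.65
tcp_pos: [0.5322, -0.11, 0.1591]
tool_rot: [180.0, 0.3, 89.9]
ft_force: [-4.6, -4.1, 9.0]
width: 0.113
finger_force: 27.3
```

{"name": "carry_out", "arguments": {
  "series": [0,-0.0106,0.0054,0,0,0,-1,0,-0.01,0.0065,0,0,0,-1,0,-0.0093,0.0075,0,0,0,-1,0,-0.0084,0.0084,0,0,0,-1,0,0,0,0,0,0,-1]
}}

```text
clock: 27.07
tcp_pos: [0.4926, -0.1105, 0.1298]
tool_rot: [-179.8, 0.3, 89.9]
ft_force: [-6.1, -6.7, 4.4]
width: 0.115
finger_force: 27.9
```

{"name": "carry_out", "arguments": {
  "series": [0,-0.0075,0.0092,0,0,0,-1,0,-0.0065,0.01,0,0,0,-1,0,0,0,0,0,0,-1,0,0,0,0,0,0,-1]
}}

```text
clock: 27.4
tcp_pos: [0.4788, -0.1105, 0.1106]
tool_rot: [-179.7, 0.3, 89.9]
ft_force: [-6.1, -6.9, 2.2]
width: 0.11
finger_force: 28.2
```

{"name": "carry_out", "arguments": {
  "series": [0,-0.005,0.0095,0,0,0,-1,0,-0.002,0.004,0,0,0,-1,0,0,0,0,0,0,-1,0,0,0,0,0,0,-1]
}}

```text
clock: 27.73
tcp_pos: [0.4721, -0.1105, 0.0971]
tool_rot: [-179.7, 0.3, 89.9]
ft_force: [-6.1, -7.8, 1.5]
width: 0.109
finger_force: 28.5
```

{"name": "carry_out", "arguments": {
  "series": [0,-0.0005,0.003,0,0,0,-1,0,0,0,0,0,0,-1]
}}

```text
clock: 27.9
tcp_pos: [0.4709, -0.1105, 0.094]
tool_rot: [-179.7, 0.3, 89.9]
ft_force: [-6.9, -7.6, 1.7]
width: 0.115
finger_force: 28.7
```

{"name": "carry_out", "arguments": {
  "series": [0,0,0.002,0,0,0,-1,0,0,0,0,0,0,-1]
}}

```text
clock: 28.07
tcp_pos: [0.4701, -0.1105, 0.0919]
tool_rot: [-179.6, 0.4, 89.9]
ft_force: [-9.8, -9.3, 2.4]
width: 0.115
finger_force: 29.0
```

{"name": "carry_out", "arguments": {
  "series": [0,0,0.002,0,0,0,-1,0,0,0,0,0,0,-1]
}}

```text
clock: 28.23
tcp_pos: [0.4699, -0.1105, 0.0912]
tool_rot: [-179.6, 0.4, 89.9]
ft_force: [-13.4, -7.4, 16.4]
width: 0.117
finger_force: 30.4
```

{"name": "carry_out", "arguments": {
  "series": [0,0.0015,0.0015,0,0,0,-1,0,0,0,0,0,0,-1]
}}

```text
clock: 28.4
tcp_pos: [0.47, -0.1106, 0.0909]
tool_rot: [-179.4, 0.4, 89.9]
ft_force: [-21.4, -5.7, 34.4]
width: 0.118
finger_force: 32.1
```

{"name": "carry_out", "arguments": {
  "series": [0,0,0,0,0,0,-0.1,0,0,0,0,0,0,-0.1,0,0,0,0,0,0,-0.1,0,0,-0.03,0,0,0,-0.1,0,0,-0.035,0,0,0,-0.1]
}}

```text
clock: 28.82
tcp_pos: [0.4731, -0.1074, 0.1523]
tool_rot: [-179.7, -0.1, 90.0]
ft_force: [-0.0, -0.3, 0.4]
width: 0.447
finger_force: 0.0
```

{"name": "carry_out", "arguments": {
  "series": [0,0,-0.035,0,0,0,-0.1,0,0,-0.035,0,0,0,-0.1,-0.035,-0.02,-0.02,0,0,0,-0.1,-0.035,-0.02,0,0,0,0,-0.1,-0.035,-0.02,0,0,0,0,-0.1]
}}

```text
clock: 29.23
tcp_pos: [0.4173, -0.2118, 0.2441]
tool_rot: [179.8, 0.1, 90.1]
ft_force: [0.6, -0.6, 0.0]
width: 0.452
finger_force: 0.0
```

{"name": "carry_out", "arguments": {
  "series": [-0.035,-0.02,0,0,0,0,-0.1,-0.035,-0.02,0,0,0,0,-0.1,-0.035,-0.02,0,0,0,0,-0.1,0,0,0,0,0,0,-0.1]
}}

```text
clock: 29.57
tcp_pos: [0.3539, -0.3215, 0.2424]
tool_rot: [-180.0, 0.2, 89.5]
ft_force: [1.2, -0.2, 0.4]
width: 0.447
finger_force: 0.0
```

Run:
```python
from h import *
f=manip.grab_frame("top");P=cloud(f);z=P[...,2]
for v in(233,238,245,252,258,275): print(v,np.nanmean(z[v-1:v+2,365:420]).round(4))
g=f["color"].min(2);m=np.zeros((480,640),bool);m[260:275,372:424]=g[260:275,372:424]>150
v,u=np.nonzero(m);p=plane(f,np.c_[u,v],.087);print("bar",p.mean(0),P[m].mean(0))
g0=f["color"];s=manip.grab_frame("scene")["color"];print(g0.shape)
a=cv2.resize(g0[185:325,140:440],(600,280),interpolation=cv2.INTER_CUBIC);b=cv2.resize(s[185:360,220:430],(384,320),interpolation=cv2.INTER_CUBIC)
o=np.zeros((600,600,3),np.uint8);o[:280]=a;o[280:,:384]=b;cv2.imwrite("pics/s7.png",o)
```

```text
233 0.0459
238 0.0457
245 0.046
252 0.0457
258 0.0456
275 0.0458
bar [ 0.46996754 -0.07402767  0.087     ] [ 0.47000841 -0.07409008  0.08652257]
(480, 640, 3)
```

View pics/s7.png

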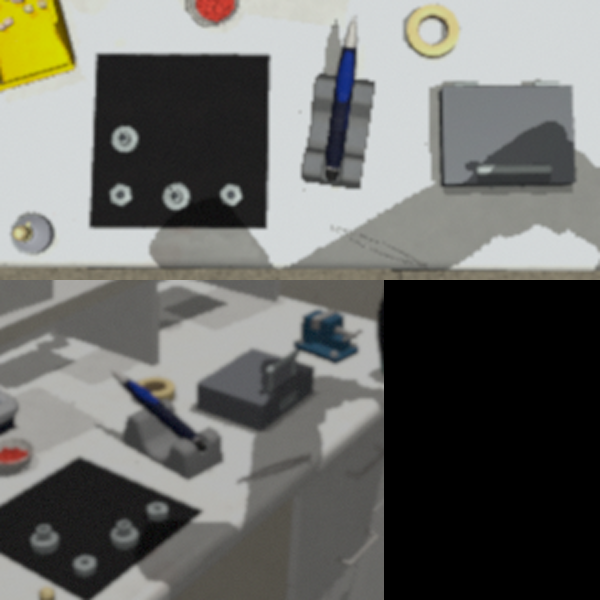

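The lid reads flat at z = 0.046, so it is fully shut. Two thumb nuts and both hex nuts remain on the mat, and nothing else moved.

```bash
python3 -c "
from plant import manip
print(manip.finish_job())"
```

```text
the job is handed in; nothing more can be done
None
```

I set three thumb nuts upright in a row in the box, shut the lid fully, left the other four nuts on the mat with the bystanders undisturbed, and handed the job in at about 30 s; no verdict came back.

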